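# Scan the tall pencil tin at the window desk

## Robot

A 6-joint arm with a two-finger parallel gripper is mounted at the origin on the work surface. World frame = base frame: x ahead of the robot, y to its left, z up, the work surface at z = 0. Lengths are in m, angles in rad, forces in N, time in s.
With the tool pointing down it reaches from about 0.35 to 0.775 m from the base axis. Payload 7.3 kg.
Tool frame: the origin (TCP) lies at the very end of the fingers, on their centre line; the grasp point (between the pads) lies 19 mm behind it (r.pinch_z is the distance from the TCP to the grasp point, in m); z points along the fingers, y is the direction in which the jaws open and shut (so a half turn about z gives the same grasp; the last joint's range is limited). The gripper opens to 92 mm and grips with 3 to 60 N. Pads are 19 mm wide; open, the fingers measure 130 mm over their backs; the gripper's body (75 mm by 190 mm) begins 47 mm behind the grasp point.
Start: joints at [1.062, 0.342, 1.524, -0, 1.275, -0.146], TCP at [0.186, 0.491, 0.227] pointing down, gripper open.
Joint ranges: [-2.53, 2.53], [-0.77, 2.02], [0.04, 2.7], [-1, 4.14], [0.28, 2.66], [-3.11, 3.11]. Speed limits (rad/s): [2.57, 2.57, 3.14, 3.14, 3.14, 3.14].

## Interface

Orientations are given as [roll, pitch, yaw] about the fixed x, y, z axes, in that order (R = Rz(yaw) Ry(pitch) Rx(roll)).
In Python, from station import r, read_camera, calibration gives the robot as it stands. Calls block until the motion is done:
- r.move_ptp(position, orientation): joint-space move of the TCP to a pose.
- r.move_l(position, v=0.15, rotation=None, contact_N=None): straight line of the TCP; rotation=None keeps the orientation; v is the mean speed in m/s. With contact_N (N) it stops when the force on the tool has changed by that much, and returns True; else False.
- r.move_j(angles): joint-space move.
- r.gripper_to(opening, newtons=None): finger opening in m; newtons is the grip in N (None keeps the last); returns when the fingers have stopped.
- r.sleep(seconds).
- r.solve_ik(position, orientation): joint angles nearest the present ones, or None.
- read_camera(name): name is "side" or "top"; returns the picture (400x640x3 uint8, blue, green, red); there is no depth.
- calibration(name): a dict with "vertical_fov" (degrees; the focal length in pixels is half the picture's height over the tangent of half this angle, whatever the lens; pixels are square), "cx", "cy" (the principal point, pixels), "dist_coeffs" ([k1, k2, p1, p2, k3] as OpenCV has them; the pictures are not rectified), "R" (3x3) and "t" (3): a world point X has camera coordinates R X + t. Camera axes: x right, y down, z forward; pixel columns grow to the right and rows downward; lengths in m; the calibration is good to about 2 mm. A picture is of the moment at which its call begins. calibration takes no time and is no camera call.
A pose or a line that the arm cannot do raises r.PlanningError and nothing moves.
- r.hand_in(): hands the job in, once; it reports no verdict.
Readings, each from a call of its own:
- r.read_t(): time.
- r.read_q(): joint angles.
- r.read_dq(): joint speeds.
- r.read_effort(): joint torques, N m.
- r.read_ee_pos(): TCP position.
- r.read_tool_rot(): TCP orientation.
- r.read_wrist_force(): force on the tool from outside, world axes, zero at the start.
- r.read_torque(): the same for the moment, N m.
- r.read_grip_width(): finger opening in m.
Only numpy, scipy, OpenCV 4.12 (cv2) and the standard library are available. Lean on these libraries where they do the work, as an engineer would, in place of code of your own. Each camera call takes 0.05 s, during which the arm holds its last target. There are 200 camera calls.

## Task

Pick up the pocket barcode scanner, point its wide head at the barcode band of the taller of the two steel tins, with the head about 7 cm from the band and aimed at the band's middle, and hold it steady there for two seconds. Then lay the scanner back flat in the middle of the cork mat, lengthwise along it, setting it down rather than dropping it, and let go. Do not shift or knock over either tin.

Things in the scene. Friction and masses are not known exactly. Their poses are not given: they have to be found in the camera images.
- scanner_center (a point): Pocket barcode scanner: loose grey plastic bar 150 mm long, 32 mm high, 0.12 kg, flat on the mat. Point: middle of its length, width and height, near its centre of mass; grasp here across the width. x runs along it to the scanning head, z up. Handle 30 mm wide (x -75 to +40 mm), head 46 mm wide (x +40 to +75 mm), dark window on its end face, looking straight along +x.
- tin_label (a point): Middle of the barcode band of the taller steel tin: loose upright cylinder, 64 mm diameter, 190 mm high with its ribbed twist cap (68 mm). The point is on the tin's axis, 90 mm above the trunk lid, so the band's surface is 32 mm out from it; z up. The white paper band with dark upright bars, 64 mm high, runs all round: it can be scanned from any side.
- short_tin_center (a point): Centre of the shorter steel tin: loose upright cylinder, 64 mm diameter with a similar band and cap but only 110 mm high; the point is 55 mm above the trunk lid. Not to be scanned or moved. It, the tall tin and a glass tumbler (70 mm diameter, 120 mm high) stand in a row in changing order.
- mat: Cork mat on the trunk lid, fixed, 220 x 120 mm and 4 mm thick; origin at the centre of its underside, x along its long side, z up.
Things that resemble listed ones, but are neither listed nor needed, are in the scene too. What is shaped like the part that bears scanner_center but yellow is not meant. What is shaped like the part that bears tin_label but red is not meant.

How it is judged:
By the outcome, as a careful person would: the job done as asked, in the order asked, and still so for the second after the job is handed in, with the robot touching nothing.
It also fails if it takes over 54 s, if anything falls off the work surface, if the arm or the gripper's body presses on something with over 40 N, if the wrist force passes 120 N, or if a joint passes its speed limit or range.

## Working session

There is one attempt and no reset: what is moved stays moved. The work goes in short steps, each a Python script; the robot and the scene stay as the last script left them, time stands still between calls to the robot, and variables do not carry over. Pictures are saved under pics/ and viewed, about 8 in all and at most 12, crops included, and the job is handed in when it is done.

```bash
ls; mkdir -p pics
python3 - <<'E'
from station import r, read_camera, calibration
import cv2
for n in("side","top"):
    cv2.imwrite(f"pics/{n}0.png",read_camera(n)); print(n,calibration(n))
print(r.read_t(),r.read_tool_rot(),r.read_grip_width(),r.pinch_z)
E
```

```text
pics
side {'vertical_fov': 57.63023786173497, 'cx': 311.90177980935965, 'cy': 198.58247704225562, 'dist_coeffs': array([-0.07451334,  0.        ,  0.        ,  0.        ,  0.        ]), 'R': array([[ 0.87880486, -0.47708906,  0.00938298],
       [-0.28656305, -0.54337194, -0.78906816],
       [ 0.38155424,  0.69074812, -0.614234  ]]), 't': array([-0.45429527,  0.18724732,  0.80916508])}
top {'vertical_fov': 57.072977028170726, 'cx': 316.4264722031883, 'cy': 207.1978863478642, 'dist_coeffs': array([-0.03226472,  0.        ,  0.        ,  0.        ,  0.        ]), 'R': array([[-0.10119978, -0.99484944, -0.00576102],
       [-0.97295845,  0.10017817, -0.20812541],
       [ 0.20763058, -0.01545701, -0.97808518]]), 't': array([0.02731325, 0.49733741, 0.93469554])}
0.1 [-3.14027989e+00 -2.03472020e-04  2.77877341e+00] 0.09184210208868912 0.0188
```

View pics/side0.png

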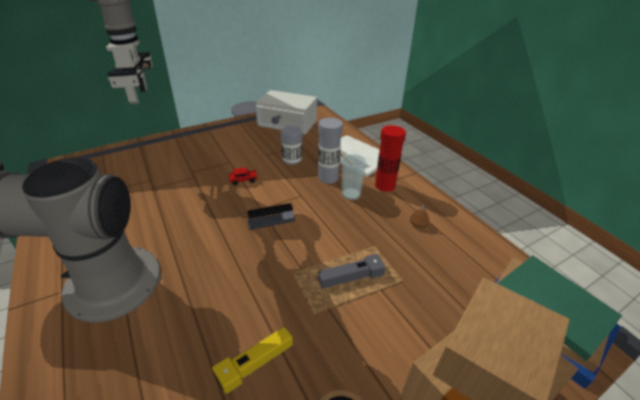

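View pics/top0.png

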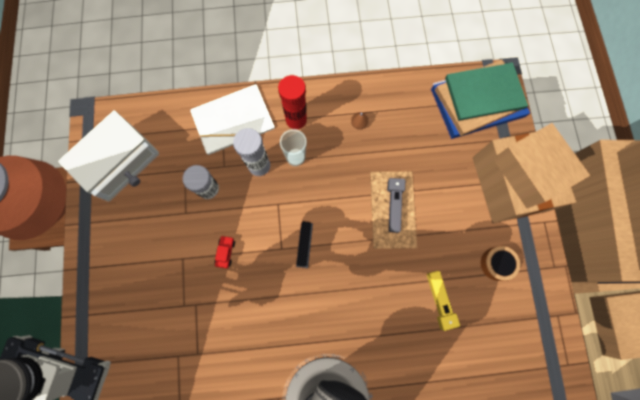

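Top view: the grey scanner is on the mat at (396,205), with its head up at about (398,185). Lookalikes are the yellow scanner (443,300) and the black bar (304,244). The tall steel tin is at (250,150). Its lookalikes are the short tin (200,182), the red tin (293,100) and the glass (293,147). I choose the grey scanner on the mat and the tall steel tin, and check both in enlarged crops.

```bash
cat > h.py <<'E'
import numpy as np, cv2
from station import r, read_camera, calibration
def K(n):
    c=calibration(n); f=200/np.tan(np.radians(c["vertical_fov"]/2))
    return np.array([[f,0,c["cx"]],[0,f,c["cy"]],[0,0,1.]]),c["dist_coeffs"],c["R"],c["t"]
def und(n,p):
    k,d,R,t=K(n); return cv2.undistortPoints(np.array([[p]],float),k,d)[0,0]
def tri(ps,pt):
    P=[np.c_[K(n)[2],K(n)[3]] for n in("side","top")]
    X=cv2.triangulatePoints(P[0],P[1],und("side",ps),und("top",pt)).ravel(); return X[:3]/X[3]
def onz(n,p,z):
    k,d,R,t=K(n); c=-R.T@t; v=R.T@np.r_[und(n,p),1]; return c+v*(z-c[2])/v[2]
def proj(n,X):
    k,d,R,t=K(n); return cv2.projectPoints(np.array(X,float).reshape(-1,1,3),cv2.Rodrigues(R)[0],t,k,d)[0].reshape(-1,2)
E
python3 - <<'E'
import cv2,numpy as np
s=cv2.imread("pics/side0.png");t=cv2.imread("pics/top0.png")
def c(im,x,y,w=100,h=75):
    o=cv2.resize(im[y:y+h,x:x+w],None,fx=4,fy=4,interpolation=cv2.INTER_CUBIC)
    for i in range(0,w,10):
        cv2.line(o,(4*i,0),(4*i,6 if (x+i)%50 else 14),(0,255,255),1)
    for i in range(0,h,5):
        if (y+i)%10==0: cv2.line(o,(0,4*i),(6 if (y+i)%50 else 14,4*i),(0,255,255),1)
    cv2.putText(o,f"{x},{y}",(16,290),0,.5,(0,255,255),1); return o
cv2.imwrite("pics/c1.png",np.vstack([np.hstack([c(s,295,240,110),c(t,350,170,90)]),np.hstack([c(s,270,115),c(t,180,120,100,75+5)[:300]])]))
E
```

```text
(no output)
```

View pics/c1.png

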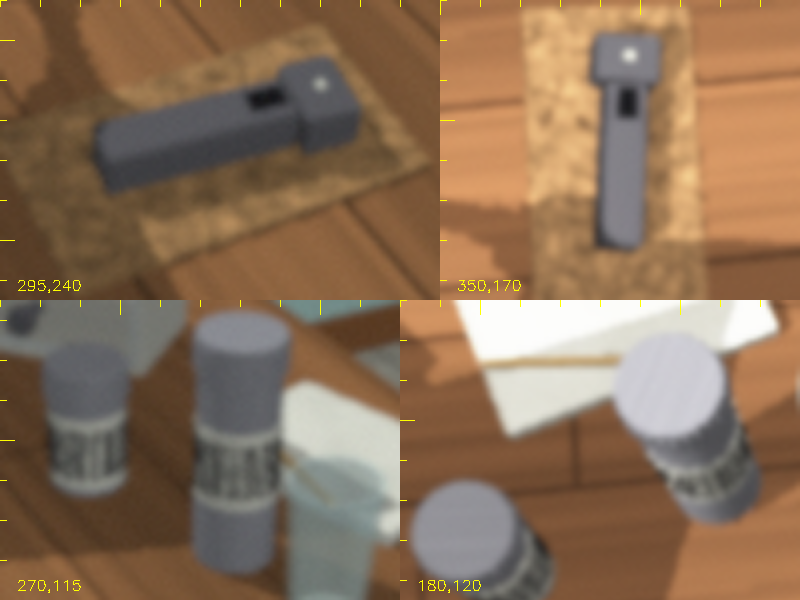

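The crops confirm it. The scanner's white head dot is at side (375,261) and top (397.3,183.8), and its dark button is at side (361.5,264.3) and top (397,195.5). The tall cap centre is at side (330.5,123.3) and top (247.5,141.3). The short cap centre is at side (292,129.5) and top (195.8,178.3).

Run:
```python
from h import *
np.set_printoptions(precision=4,suppress=True)
for n,a,b in [("dot",(375,261),(397.3,183.8)),("button",(361.5,264.3),(397,195.5)),("tall",(330.5,123.3),(247.5,141.3)),("short",(292,129.5),(195.8,178.3)),("matTR",(375,246),(370.5,172)),("matBR",(402.5,280.5),(412,172))]:
    X=tri(a,b); print(n,X, proj("side",X)-a, proj("top",X)-b)
print("head end top corners",[onz("top",p,.036)[:2] for p in((350+160/4,170+34/4),(350+220/4,170+34/4))])
print("tail",[onz("top",p,.02)[:2] for p in((350+158/4,170+247/4),(350+200/4,170+247/4))])
print("mat",[onz("top",p,.004)[:2] for p in((370.5,172),(412,172),(415,247.5),(373,246))])
print("glass rim",tri((353,159),(293,138)), "red",tri((392,131),(292,84)))
```

```text
dot [ 0.5431 -0.2528  0.0353] [[ 0.4408 -0.1415]] [[-0.1042  0.3638]]
button [ 0.51   -0.2469  0.036 ] [[ 0.4482 -0.1363]] [[-0.0989  0.3683]]
tall [0.6463 0.1281 0.1861] [[ 0.5132 -0.1612]] [[-0.1757  0.6086]]
short [0.5941 0.2795 0.1094] [[-0.2388  0.0621]] [[ 0.0688 -0.2983]]
matTR [ 0.5944 -0.1893  0.0023] [[ 0.3991 -0.13  ]] [[-0.1022  0.3485]]
matBR [ 0.5829 -0.3087  0.0031] [[ 0.0347 -0.012 ]] [[-0.0086  0.0275]]
head end top corners [array([ 0.5611, -0.2352]), array([ 0.5569, -0.2767])]
tail [array([ 0.4156, -0.2159]), array([ 0.4127, -0.2445])]
mat [array([ 0.5949, -0.1895]), array([ 0.5827, -0.3085]), array([ 0.3669, -0.2831]), array([ 0.383 , -0.1683])]
glass rim [0.6647 0.0222 0.1222] red [0.7809 0.0107 0.1869]
```

Heights check out: the lid is at z≈0, the scanner top at 0.036 and the cap at 0.186 (0.190 stated). Next I reach for the scanner and grasp it.

Run:
```python
from h import *
np.set_printoptions(precision=4,suppress=True)
print("tall@.19",onz("side",(330.5,123.3),.19),onz("top",(247.5,141.3),.19))
yaw=-0.175; c=[.4865,-.2425]; o=[np.pi,0,yaw]
q=r.solve_ik(c+[.10],o); print(q, r.solve_ik([.473,.09,.078],[np.pi,0,.2]))
r.move_ptp(c+[.10],o)
r.move_l(c+[.03],v=.15)
print("contact",r.move_l(c+[.008],v=.05,contact_N=6),r.read_ee_pos())
r.gripper_to(.0,25)
print(r.read_grip_width(),r.read_t(),r.read_wrist_force())
r.move_l(c+[.06],v=.1)
print(r.read_grip_width(),r.read_t(),r.read_ee_pos(),r.read_tool_rot(),r.read_q())
s=read_camera("side");t=read_camera("top")
cr=lambda im,x,y:cv2.resize(im[y:y+150,x:x+200],None,fx=2,fy=2,interpolation=cv2.INTER_CUBIC)
cv2.imwrite("pics/g.png",np.vstack([np.hstack([cr(s,260,170),cr(t,320,120)]),np.hstack([cr(s,240,90),cr(t,170,90)])]))
```

```text
tall@.19 [0.6403 0.1212 0.19  ] [0.6462 0.127  0.19  ]
[-0.6034  0.5081  1.6432 -0.      0.9903  1.1424] [ 0.0287  0.4465  1.837  -0.      0.8581  1.3995]
contact False [ 0.4865 -0.2425  0.0078]
0.029840912463041727 5.1167 [-0.2002  0.1662 -0.1312]
0.029628781380949997 5.7833 [ 0.4862 -0.2423  0.0597] [-3.1413  0.0006 -0.175 ] [-0.6034  0.5633  1.681   0.      0.8979  1.1424]
```

View pics/g.png

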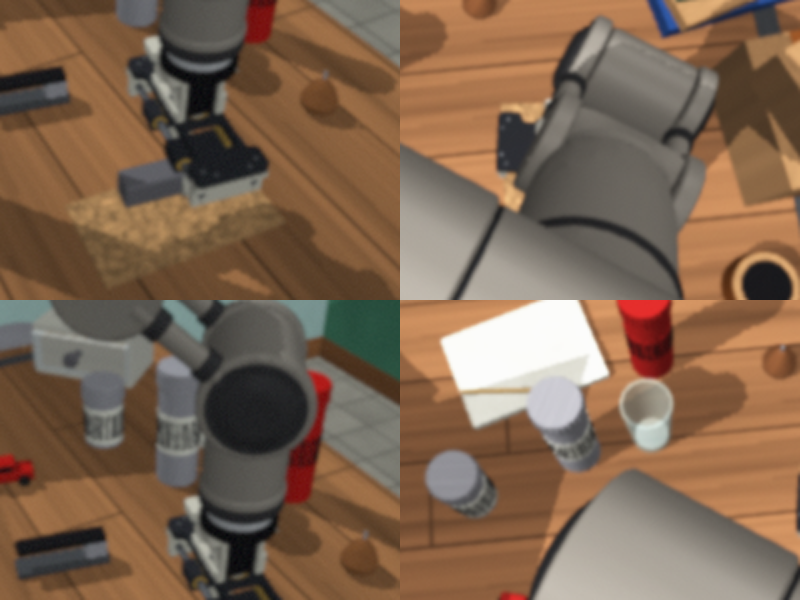

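The scanner is gripped level by the handle (width 29.7 mm), the jaws are square to it and it is clear of the mat. Now I carry it to a point set back from the tin, come in slowly and hold.

Run:
```python
from h import *
np.set_printoptions(precision=4,suppress=True)
y=.2; d=np.array([np.cos(y),np.sin(y)]); tin=np.array([.644,.126]); c=tin-.177*d; o=[np.pi,0,y]
b=c-.05*d
r.move_l([.4865,-.2425,.17],v=.2)
r.move_l([*b,.17],v=.2,rotation=o)
r.move_l([*b,.078],v=.15)
r.move_l([*c,.078],v=.06)
r.sleep(.4)
print(r.read_t(),r.read_ee_pos(),r.read_tool_rot(),r.read_grip_width())
s=read_camera("side");t=read_camera("top")
cr=lambda im,x,y:cv2.resize(im[y:y+100,x:x+133],None,fx=3,fy=3,interpolation=cv2.INTER_CUBIC)
cv2.imwrite("pics/s.png",np.hstack([cr(s,230,100),cr(t,180,120)]))
```

```text
10.5333 [0.4705 0.0908 0.0781] [ 3.1415 -0.      0.2   ] 0.029814473197734833
```

View pics/s.png

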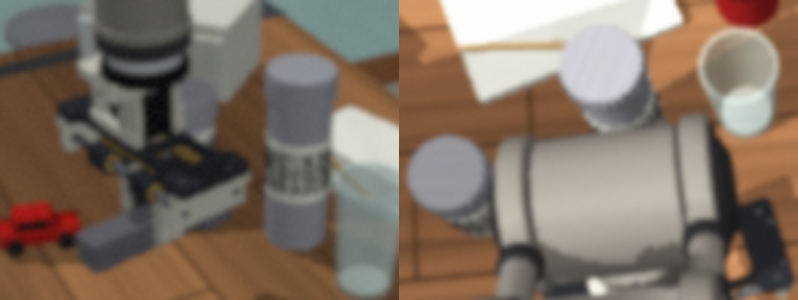

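The scanner is level and pointing at the tall tin, with its tail at about (88,245) in the side crop. The head is hidden behind the gripper, so I compare the predicted tail and band pixels with the picture.

Run:
```python
from h import *
y=.2; d=np.array([np.cos(y),np.sin(y)]);n=np.array([-d[1],d[0]]); c=np.array([.4705,.0908])
im=cv2.resize(cv2.imread("pics/s.png")[:, :399],None,fx=2,fy=2,interpolation=cv2.INTER_CUBIC)
def pt(X,col):
    for u in (proj("side",X)-[230,100])*6: cv2.circle(im,tuple(int(v) for v in u),4,col,-1)
pt([[*(c-.075*d+s*.015*n),z] for s in(-1,1) for z in(.074,.106)],(0,255,255))
pt([[*(c+.075*d+s*.023*n),z] for s in(-1,1) for z in(.074,.106)],(0,255,0))
t=[.644,.126]; right=np.array([.879,-.477])
pt([[*t,.19]],(0,0,255)); pt([[*(t+s*.032*right),z] for s in(-1,1) for z in(.058,.122)],(0,0,255))
cv2.imwrite("pics/o.png",im)
```

```text
(no output)
```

View pics/o.png

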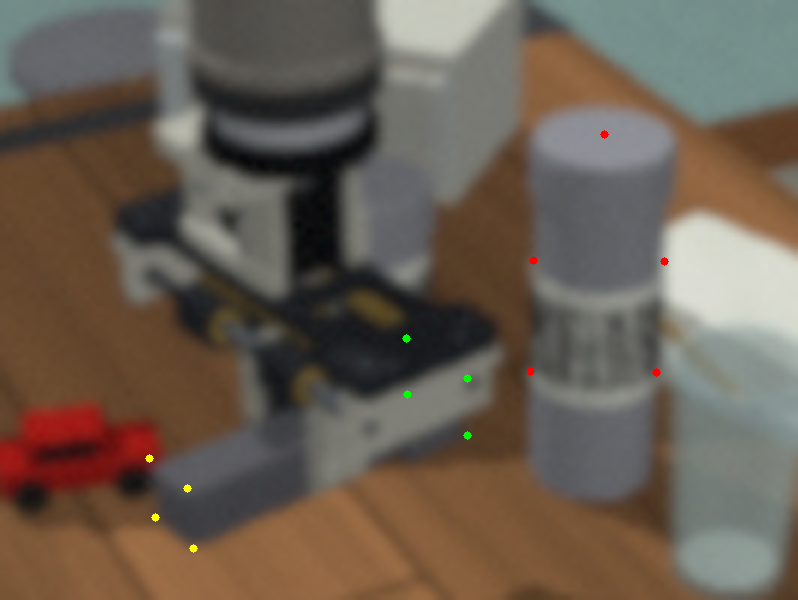

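The tail agrees to about 1 px. The predicted band sits a few pixels too high, so I check the tin's position from its base edge and band in both first views. The robot clock stands still meanwhile.

Run:
```python
from h import *
np.set_printoptions(precision=4,suppress=True)
for n,p in(("side",(328.4,182.9)),("top",(260,175.5))):
    k,d,R,t=K(n); C=-R.T@t; g=onz(n,p,0); u=(g-C)[:2]; u/=np.linalg.norm(u); print(n,"cam",C,"base axis",g[:2]+.032*u,"cap@.19",onz(n,(330.5,123.3) if n=="side" else (247.5,141.3),.19)[:2])
# side near-surface rows for several hypotheses
C=-K("side")[2].T@K("side")[3]
for t in((.644,.126),(.640,.121)):
    t=np.array(t);u=C[:2]-t;u/=np.linalg.norm(u);a=t+.032*u
    print(t,((proj("side",[[*a,z] for z in(0,.058,.09,.122)])-[230,100])*6).round())
for n in("side","top"):
    im=cv2.imread(f"pics/{n}0.png",0); 
    if n=="side": print(im[140:188,327:331].mean(1).round().astype(int), "rows 140..")
```

```text
side cam [ 0.1442 -0.6739  0.649 ] base axis [0.6468 0.1285] cap@.19 [0.6403 0.1212]
top cam [ 0.2926 -0.0082  1.0179] base axis [0.648  0.1407] cap@.19 [0.6462 0.127 ]
[0.644 0.126] [[588. 501.]
 [592. 406.]
 [595. 351.]
 [597. 294.]]
[0.64  0.121] [[587. 509.]
 [591. 413.]
 [593. 358.]
 [596. 300.]]
[ 91  92  92  91  92  92  92  96 108 126 131 124 112 108 108 108 102  96
  94  96 101 102  98  94 102 120 130 124 108  97  94  95  94  94  94  94
  95  94  94  95  94  94  89  78  73  78  85  88] rows 140..
```

With near-surface points the prediction is base row 501 and band rows 294–406, against about 497 and 300–408 in the picture. That confirms the tin's position. Now the hold, and a look at the empty mat during it.

Run:
```python
from h import *
a=r.read_ee_pos(); r.sleep(2.7); print(a,r.read_ee_pos(),r.read_t())
s=read_camera("side");t=read_camera("top")
cv2.imwrite("pics/side1.png",s);cv2.imwrite("pics/top1.png",t)
y=-.108;c=np.array([.4805,-.237]);R=np.array([[np.cos(y),-np.sin(y)],[np.sin(y),np.cos(y)]])
M=[[*(c+R@[i*.11,j*.06]),.004] for i,j in((1,1),(1,-1),(-1,-1),(-1,1))]
def cr(n,im,x,yy):
    o=cv2.resize(im[yy:yy+100,x:x+133],None,fx=4,fy=4,interpolation=cv2.INTER_CUBIC)[:, :400*133//100]
    for u in (proj(n,M)-[x,yy]+.5)*4: cv2.circle(o,tuple(int(v) for v in u),3,(0,255,0),1)
    return o
cv2.imwrite("pics/m.png",np.hstack([cr("side",s,285,235),cr("top",t,350,160)])[:, :])
im=cv2.imread("pics/m.png"); o=np.hstack([im[:,:500],im[:,532:832]]); print(o.shape); cv2.imwrite("pics/m.png",o)
```

```text
[0.47051915 0.09082781 0.07804298] [0.47052934 0.090852   0.0780037 ] 13.3333
(400, 800, 3)
```

View pics/m.png

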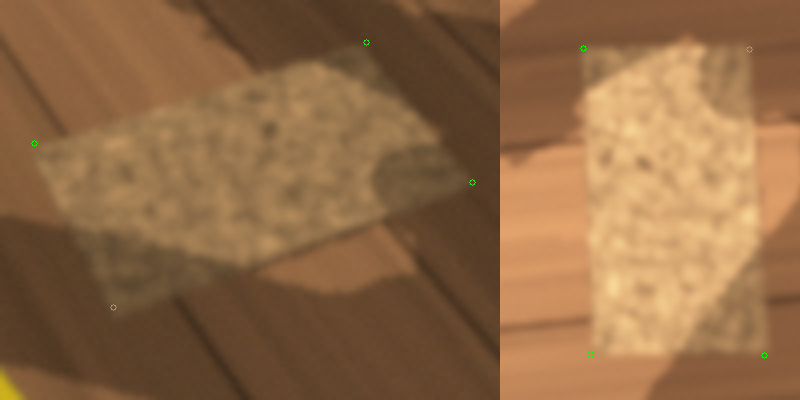

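The predicted mat outline falls on the mat's corners in both views, so mat centre (0.4805,-0.237) and yaw -0.108 are good. Now I back off, return and set the scanner down.

Run:
```python
from h import *
np.set_printoptions(precision=4,suppress=True)
y=.2; d=np.array([np.cos(y),np.sin(y)]); b=np.array([.4705,.0908])-.05*d
r.move_l([*b,.078],v=.1); r.move_l([*b,.17],v=.2)
c=[.4797,-.237]; o=[np.pi,0,-.108]
r.move_l(c+[.12],v=.2,rotation=o); r.move_l(c+[.02],v=.12); r.sleep(.3)
print("contact",r.move_l(c+[.0055],v=.015,contact_N=3),r.read_ee_pos(),r.read_wrist_force())
r.sleep(.3); r.gripper_to(.05); r.sleep(.3); print(r.read_grip_width(),r.read_ee_pos())
r.move_l(c+[.06],v=.06); r.move_l(c+[.15],v=.15)
r.move_ptp([.36,.02,.25],[np.pi,0,.2])
print(r.read_t(),r.read_wrist_force())
s=read_camera("side");t=read_camera("top")
cv2.imwrite("pics/side2.png",s);cv2.imwrite("pics/top2.png",t)
cr=lambda im,x,y:cv2.resize(im[y:y+100,x:x+133],None,fx=3,fy=3,interpolation=cv2.INTER_CUBIC)
cv2.imwrite("pics/f.png",np.vstack([np.hstack([cr(s,285,235),cr(t,330,155)]),np.hstack([cr(s,265,100),cr(t,175,110)])]))
```

```text
contact True [ 0.4796 -0.2369  0.008 ] [-0.1609  0.0892  4.016 ]
0.04968875672140145 [ 0.479  -0.2366  0.0074]
22.6083 [-0.1222 -0.4381  0.2704]
```

View pics/f.png

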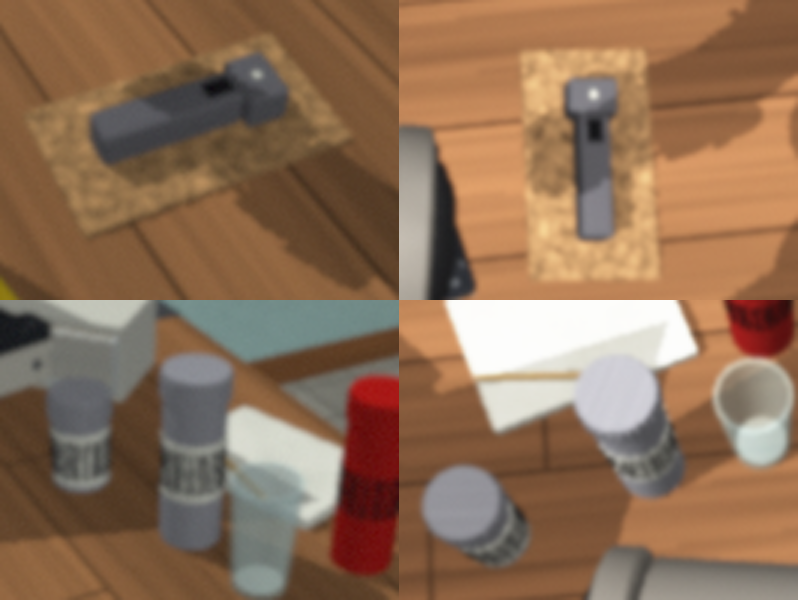

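The scanner lies flat on the mat, aligned with it, and the tins and glass look unmoved. A numeric check of the placement before handing in.

Run:
```python
from h import *
np.set_printoptions(precision=4,suppress=True)
D=tri((370.3,260),(395,186.3)); D0=np.array([.5431,-.2528])
o=D0-np.array([.4865,-.2425]); print("dot",D,"pred from start offset",np.array([.4797,-.237])+np.hypot(*o)*np.array([np.cos(-.108),np.sin(-.108)]))
h=onz("top",(330+192/3,155+77/3),.036); t=onz("top",(330+196/3,155+240/3),.02)
m=(h+t)[:2]/2; e=m-[.4805,-.237]; u=np.array([np.cos(.108),-np.sin(.108)])
print("centre",m,"along/across",e@u,e@[-u[1],u[0]],"len",np.hypot(*(h-t)[:2]),"yaw",np.arctan2(*(h-t)[1::-1]))
r.hand_in()
```

```text
dot [ 0.5362 -0.2452  0.0352] pred from start offset [ 0.5369 -0.2432]
centre [ 0.4795 -0.2379] along/across -0.0009335104609534716 -0.0010100601730696085 len 0.14944585565352597 yaw -0.0993792370214581
the job is handed in; nothing more can be done
```

The job is done and handed in at about 23 s of the 54 s allowed. I picked up the grey scanner and held its head about 7 cm from the tall tin's band, level with the band's middle, for about 3 s. I then set it down on the mat with a light touch (about 4 N at contact), let go and moved the arm clear.

**Placement:** in the last pictures the scanner lies flat on the mat, about 1 mm off centre each way and about 0.5° off lengthwise. Its measured length of 149 mm fits the 150 mm given.

**Hold:** the arm drifted less than 0.1 mm while holding. The gripper hid the scanner's head from both cameras, so the 7 cm is worked out from the tail, the grasp and the tin's measured position. I expect it to be right within a few millimetres.

**Tins:** both tins and the glass look upright and unmoved in the pictures, judged by eye only.

**Disagreements:**
- The two cameras put the tin's cap about 8 mm apart at first. I used a position between them, and the band and base edge in the side view matched it to about 1 px.
- A base-edge reading from the top view was about 15 mm off. I took it as a bad pick and left it out.

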